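# Hold the hand reader over a test panel

## Task

Take the hand reader up off the hook of its stand, carry it over the row of bottles in the rack, and finish holding it still and upright about a centimetre above the long test panel, window centred on the panel and long side along the panel's long side. Never touch either panel with it and leave the panels, bottles and jar standing where they are; the program ends with the reader still held in the gripper, hovering.

Things in the scene. Friction and masses are not known exactly. Their poses are not given: they have to be found in the camera images.
- reader_grip (a point): Hand reader (150 to 310 g), stamp-shaped: this point is on the axis of its upright grey handle, 26 (x) by 30 (y) mm in section, 105 mm above the window and 30 mm below the handle's top. Grip here from above, fingers closing along y (30 mm). z up the handle, y along the black head's long side, x towards the hanging loop on its back. The handle spans 40 to 135 mm above the window.
- reader_window (a point): Centre of the reader's flat window: underside of its black head (50 (x) by 84 (y) mm, 28 mm high; above it a 36 x 56 mm neck up to 40 mm). The reader's lowest point, 105 mm below reader_grip, same axes. 55 mm above the table while it hangs upright.
- reader_loop (a point): Middle of the end bar of the level steel loop on the reader's back, by which it hangs: 42 mm along +x from the reader's axis, 64 mm above the window. The loop is 28 mm wide (y) and 8 mm thick.
- hook_tip (a point): Top of the stand's upturned steel hook, 132 mm above the table, 35.5 mm along +x from the hanging reader's axis. Its lip is 17 mm high inside the loop: the reader comes free when lifted straight up more than 17 mm. The post behind it (+x) is 118 mm high. Axes as the hanging reader's.
- stand: The fixed desk stand. Origin on the table under the axis of the hanging reader; x towards its post. Base plate 135 x 110 mm, 12 mm thick, under and behind the reader (x from -35 to +100 mm).
- panel_long_top (a point): Centre of the top face of the long test panel: a flat white plastic block 64 (x) by 100 (y) by 16 mm with 4 x 6 round wells, loose in a low fixed aluminium tray of 80 x 116 mm. Its top is 24 mm above the table and 8 mm above the tray's rim (16 mm). z up, y along its long side. This is the panel to be read.
- tray_long: The low fixed aluminium tray under the long panel, 80 (x) by 116 (y) by 16 mm; origin at the centre of its underside on the table.
- panel_square_top (a point): Centre of the top face of the smaller, square test panel (50 x 50 x 16 mm, 3 x 3 wells) in its own square tray, 66 x 66 mm. Its top is 24 mm above the table. Not to be read.
- rack: Fixed black rack between the stand and the panels: 270 (x) by 50 (y) by 50 mm high, origin at the centre of its underside; x along the row. It holds four bottles in a row, 65 mm apart, whose tops are 124 mm above the table.
- lone_bottle: A capped bottle standing alone, 34 mm diameter, 118 mm high; origin at its base.
- jar: A white jar, 52 mm diameter, 70 mm high; origin at its base.
- bottle0: Capped bottle in the rack, 34 mm diameter, 118 mm high, at -97.5 mm along the rack's x; origin at its base, 6 mm above the table.
- bottle1: Capped bottle in the rack, 34 mm diameter, 118 mm high, at -32.5 mm along the rack's x; origin at its base, 6 mm above the table.
- bottle2: Capped bottle in the rack, 34 mm diameter, 118 mm high, at +32.5 mm along the rack's x; origin at its base, 6 mm above the table.
- bottle3: Capped bottle in the rack, 34 mm diameter, 118 mm high, at +97.5 mm along the rack's x; origin at its base, 6 mm above the table.
Not all that is in view belongs to the job. Leave any black or blue look-alike of the bottle2 alone.

How it is judged:
By the outcome, as a careful person would: the job done as asked, in the order asked, and still so for the second after the job is handed in, while the arm keeps its last pose, push and grip.
It also fails if it takes over 51 s, if anything falls off the work surface, if the arm or the gripper's body presses on something with over 40 N, if the wrist force passes 120 N, or if a joint passes its speed limit or range.

## Robot

A 7-joint arm with a two-finger parallel gripper is mounted at the origin on the work surface. World frame = base frame: x ahead of the robot, y to its left, z up, the work surface at z = 0. Lengths are in m, angles in rad, forces in N, time in s.
With the tool pointing down it reaches from about 0.375 to 0.925 m from the base axis. Payload 3.1 kg.
Tool frame: the origin (TCP) lies between the finger pads; the fingertips stand 19 mm ahead of it and the grasp point (between the pads) is the TCP; z points along the fingers, y is the line along which they close (so a half turn about z gives the same grasp; the last joint's range is limited). The gripper opens to 85 mm and grips with 20 to 120 N. Pads are 22 mm wide; open, the fingers measure 114 mm over their backs; the gripper's body (76 mm by 85 mm) begins 54 mm behind the grasp point. The pads swing forward as they close: fully open they stand 13 mm farther back than shut.
Start: joints at [-1.299, 0.383, 0.044, 1.598, -0.018, 1.161, -0.05], TCP at [0.235, 0.606, 0.25] pointing down, gripper open.
Joint ranges: [-2.61, 2.61], [-0.41, 2.15], [-1.48, 1.57], [0, 2.5], [-1.57, 4.71], [0.05, 1.97], [-2.85, 2.85]. Speed limits (rad/s): [2.79, 2.79, 3.14, 3.14, 3.14, 3.14, 3.14].

## Interface

Orientations are given as a unit quaternion [x, y, z, w].
In Python, from bench import move_ptp, movel, move_j, move_gripper, pause, inverse_kinematics, read_camera, camera_params, MotionError, sign_off, look_for, tip_of, read_time_s, read_qpos, read_joint_vel, read_effort, read_eef_pos, read_tcp_rot, read_ft_force, read_ft_torque, read_finger_gap, read_grasp_force gives the robot as it stands. Calls block until the motion is done:
- move_ptp(position, orientation): joint-space move of the TCP to a pose.
- movel(position, orientation=None, speed=0.15): straight line of the TCP; orientation=None keeps the orientation; speed is the mean speed in m/s.
- move_j(angles): joint-space move.
- move_gripper(opening, effort=None): finger opening in m; effort is the grip in N (None keeps the last); returns when the fingers have stopped.
- pause(seconds).
- inverse_kinematics(position, orientation): joint angles nearest the present ones, or None.
- read_camera(name): name is "side" or "top" or "wrist"; returns the picture (480x640x3 uint8, red, green, blue); there is no depth.
- camera_params(name): a dict with "K" (3x3 intrinsics, pixels), "camera_from_world" (4x4, takes a point from world to camera coordinates). Camera axes: x right, y down, z forward; pixel columns grow to the right and rows downward; lengths in m; the calibration is good to about 2 mm. A picture is of the moment at which its call begins: read the wrist's pose just before it. camera_params takes no time and is no camera call; for the wrist camera it gives the pose at the moment of the call.
A pose or a line that the arm cannot do raises MotionError and nothing moves.
- sign_off(): hands the job in; it is judged then, once.
Trained networks look in the newest picture that a camera, given by its name, has taken for a name from the list of things; names that differ only in an ending like _2 or _b are one class to them, and where a whole thing is asked for, a point or a joint stands for the part that bears it (a point fixed in the world has none). Each returns a list of dicts, best first, with "confidence" (0 to 1); they miss things now and then, are a little off and sometimes report something else, mostly with a low value. They report only what shows in the picture. A call takes as long as a camera call. They do not tell look-alikes from the thing itself.
- look_for(camera, name): "at" ([column, row] in pixels, amid what is visible of it).
- tip_of(camera, name): "at" ([column, row] in pixels: a listed point, or the origin of a listed thing).
Readings, each from a call of its own:
- read_time_s(): time.
- read_qpos(): joint angles.
- read_joint_vel(): joint speeds.
- read_effort(): joint torques, N m.
- read_eef_pos(): TCP position.
- read_tcp_rot(): TCP orientation.
- read_ft_force(): force on the tool from outside, world axes, zero at the start.
- read_ft_torque(): the same for the moment, N m.
- read_finger_gap(): finger opening in m.
- read_grasp_force(): force on a finger pad.
Only numpy, scipy, OpenCV 4.12 (cv2) and the standard library are available. Lean on these libraries where they do the work, as an engineer would, in place of code of your own. Each camera call takes 0.05 s, during which the arm holds its last target. There are 200 camera calls.

## Working session

There is one attempt and no reset: what is moved stays moved. The work goes in short steps, each a Python script; the robot and the scene stay as the last script left them, time stands still between calls to the robot, and variables do not carry over. Pictures are saved under pics/ and viewed, at most 10 in all, crops included, and the job is handed in when it is done.

```bash
mkdir -p pics; ls; cat > h.py <<'E'
import numpy as np, cv2
from bench import *
def ray(cam,px,P=None):
    P=P or camera_params(cam);K=np.array(P["K"]);T=np.array(P["camera_from_world"])
    d=T[:3,:3].T@np.linalg.solve(K,[px[0],px[1],1.]);o=-T[:3,:3].T@T[:3,3];return o,d
def atz(cam,px,z,P=None):
    o,d=ray(cam,px,P);return o+d*(z-o[2])/d[2]
def proj(cam,p,P=None):
    P=P or camera_params(cam);q=np.array(P["camera_from_world"])@np.append(p,1);q=np.array(P["K"])@q[:3];return q[:2]/q[2]
def tri(obs):
    A=np.zeros((3,3));b=np.zeros(3)
    for o,d in obs:
        d=d/np.linalg.norm(d);M=np.eye(3)-np.outer(d,d);A+=M;b+=M@o
    return np.linalg.solve(A,b)
E
python3 - <<'E'
from h import *
Z=dict(reader_grip=.16,reader_loop=.119,hook_tip=.132,stand=0,panel_long_top=.024,tray_long=0,panel_square_top=.024,rack=0,lone_bottle=0,jar=0,bottle0=.006,bottle1=.006,bottle2=.006,bottle3=.006)
for c in("top","side"):
    cv2.imwrite(f"pics/{c}0.png",read_camera(c)[:,:,::-1])
    for n,z in Z.items():
        r=tip_of(c,n)[:3]
        print(c,n,[(np.round(q["at"]).tolist(),round(q["confidence"],2),np.round(atz(c,q["at"],z),3)[:2].tolist()) for q in r])
print(read_time_s(),read_tcp_rot(),camera_params("top"))
E
```

```text
pics
top reader_grip [([153.0, 316.0], 0.57, [0.413, 0.345])]
top reader_loop [([149.0, 296.0], 0.93, [0.452, 0.368])]
top hook_tip [([152.0, 301.0], 0.87, [0.442, 0.358])]
top stand [([176.0, 306.0], 0.95, [0.424, 0.347]), ([382.0, 220.0], 0.48, [0.616, -0.148])]
top panel_long_top [([386.0, 219.0], 0.84, [0.614, -0.153])]
top tray_long [([383.0, 224.0], 0.94, [0.605, -0.15])]
top panel_square_top [([382.0, 283.0], 0.81, [0.464, -0.14])]
top rack [([295.0, 249.0], 0.68, [0.552, 0.063])]
top lone_bottle [([208.0, 200.0], 0.87, [0.675, 0.27])]
top jar [([488.0, 296.0], 0.61, [0.426, -0.393])]
top bottle0 [([329.0, 213.0], 0.72, [0.636, -0.022]), ([249.0, 254.0], 0.71, [0.542, 0.172]), ([331.0, 251.0], 0.68, [0.543, -0.022])]
top bottle1 [([329.0, 213.0], 0.72, [0.636, -0.022]), ([249.0, 254.0], 0.71, [0.542, 0.172]), ([331.0, 251.0], 0.68, [0.543, -0.022])]
top bottle2 [([329.0, 213.0], 0.72, [0.636, -0.022]), ([249.0, 254.0], 0.71, [0.542, 0.172]), ([331.0, 251.0], 0.68, [0.543, -0.022])]
top bottle3 [([329.0, 213.0], 0.72, [0.636, -0.022]), ([249.0, 254.0], 0.71, [0.542, 0.172]), ([
[... 1054 characters left out ...]
1.0], 0.85, [0.594, 0.063]), ([268.0, 276.0], 0.73, [0.461, 0.071])]
side bottle3 [([320.0, 234.0], 0.89, [0.618, 0.147]), ([325.0, 261.0], 0.85, [0.594, 0.063]), ([268.0, 276.0], 0.73, [0.461, 0.071])]
1.5 [ 1.83832749e-01  9.82957537e-01 -1.22178169e-05 -2.07849331e-05] {'K': array([[475.11757403,   0.        , 322.43906272],
       [  0.        , 475.11757403, 246.24210119],
       [  0.        ,   0.        ,   1.        ]]), 'camera_from_world': array([[-0.02938206, -0.99950936,  0.01085065,  0.01346482],
       [-0.99650651,  0.02844134, -0.07852302,  0.55437317],
       [ 0.07817588, -0.01311991, -0.99685325,  1.09311204],
       [ 0.        ,  0.        ,  0.        ,  1.        ]])}
```

View pics/top0.png

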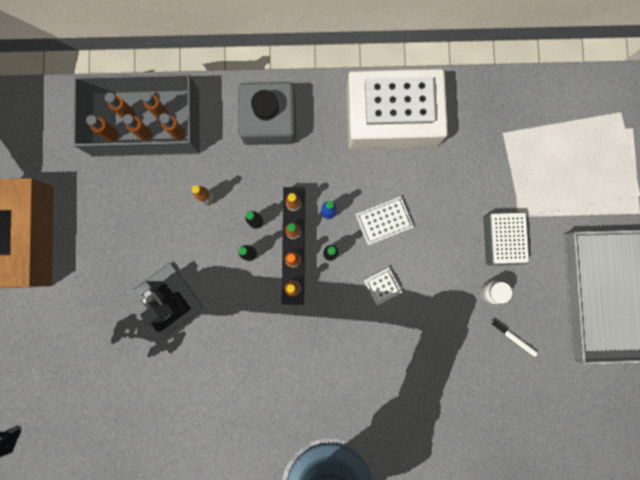

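View pics/side0.png

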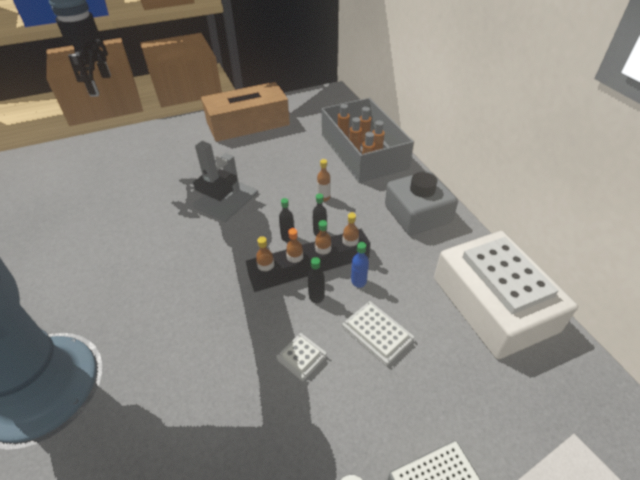

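The top view shows the reader and stand at about (152,305), with the rack at column 293. A 4x6 white panel in a low tray sits at (385,219). There is a tray-less many-well plate at (509,237), a block with wells on a white box at (400,100), and the small square panel at (382,285). (385,219) fits the long panel, with 4x6 wells and a low tray next to the square one. I'll confirm that in a crop, and move the wrist to look at the reader.

```bash
cat >> h.py <<'E'
from scipy.spatial.transform import Rotation as R
def down(yaw): # tool z down, tool y along world direction of object's y when object yaw=yaw (tool x = -obj x... )
    y=np.array([-np.sin(yaw),np.cos(yaw),0]);z=np.array([0,0,-1.]);x=np.cross(y,z)
    return R.from_matrix(np.c_[x,y,z]).as_quat()
E
python3 - <<'E'
from h import *
import glob
t=cv2.imread("pics/top0.png");s=cv2.imread("pics/side0.png")
a=cv2.resize(t[180:320,340:440],(400,560),interpolation=2);b=cv2.resize(s[290:390,260:430],(400,235),interpolation=2)
c=cv2.resize(t[250:350,100:220],(390,325),interpolation=2)
im=np.zeros((560,800,3),np.uint8);im[:,:400]=a;im[:235,400:]=b;im[235:,400:790]=c
cv2.imwrite("pics/crop1.png",im)
g=(t.min(2)>150).astype(np.uint8);g[:180]=0;g[262:]=0;g[:,:345]=0;g[:,430:]=0
g=cv2.morphologyEx(g,cv2.MORPH_CLOSE,np.ones((7,7)))
n,l,st,ce=cv2.connectedComponentsWithStats(g);k=1+np.argmax(st[1:,4])
p=cv2.boxPoints(cv2.minAreaRect(np.argwhere(l==k)[:,::-1].astype(np.float32)))
w=np.array([atz("top",q,.024)[:2] for q in p]);print(p,w,w.mean(0),np.diff(w,axis=0),np.linalg.norm(np.diff(w,axis=0),axis=1))
for f in(0,np.pi):
  for yaw in(.45,.52):
    print(f,yaw,[inverse_kinematics(q,down(yaw+f)) for q in([.413,.348,.3],[.413,.348,.16],[.61,-.151,.139])])
P=camera_params("wrist");T=np.array(P["camera_from_world"]);print("cam pos",-T[:3,:3].T@T[:3,3],"fwd",T[2,:3])
E
```

```text
[[348.8196  214.53094]
 [405.10825 192.88147]
 [418.04642 226.52066]
 [361.75778 248.17014]] [[ 0.62747268 -0.06688222]
 [ 0.67541425 -0.20190281]
 [ 0.59448767 -0.22896225]
 [ 0.54719447 -0.09452298]] [ 0.61114227 -0.14806757] [[ 0.04794157 -0.13502059]
 [-0.08092658 -0.02705944]
 [-0.0472932   0.13443927]] [0.14327929 0.08533068 0.14251513]
0 0.45 [array([-0.86079968,  0.13231604,  0.09195461,  1.80912864, -0.01299454,
        1.20072899,  1.25585202]), array([-0.82718858,  0.2802042 ,  0.05770529,  1.94572894, -0.02010697,
        0.91619957,  1.26131013]), array([-0.31121827,  0.5283759 ,  0.63099511,  1.76593713, -0.36933703,
        0.96818981,  2.48846377])]
0 0.52 [array([-0.85305614,  0.1325044 ,  0.08349307,  1.80876742, -0.01181804,
        1.2008006 ,  1.32477844]), array([-0.81844796,  0.28029452,  0.04772201,  1.94530257, -0.01663404,
        0.91636506,  1.3283365 ]), array([-0.30285879,  0.52534245,  0.6194865 ,  1.7655533 , -0.36163664,
        0.96668717,  2.55239301])]
3.141592653589793 0.45 [array([-1.23299684,  0.13433649,  0.50121473,  1.82559794, -0.06913252,
        1.19882872, -1.83122193]), array([-1.22113046,  0.3050405 ,  0.51422519,  1.96402252, -0.18697282,
        0.91849766, -1.73335676]), array([-0.54698795,  0.67429532,  0.98792534,  1.77582355, -0.64363305,
        1.05239279, -0.44208759])]
3.141592653589793 0.52 [array([-1.22652635,  0.13408461,  0.49401635,  1.82533324, -0.06809353,
        1.19883394, -1.76227962]), array([-1.21145671,  0.30359548,  0.50273611,  1.96360674, -0.18231339,
        0.91814912, -1.66753384]), array([-0.54502838,  0.67232138,  0.98452187,  1.77574975, -0.64063844,
        1.05112785, -0.37431257])]
cam pos [0.16865122 0.63189589 0.37480631] fwd [ 0.26035035 -0.10015389 -0.96030562]
```

View pics/crop1.png

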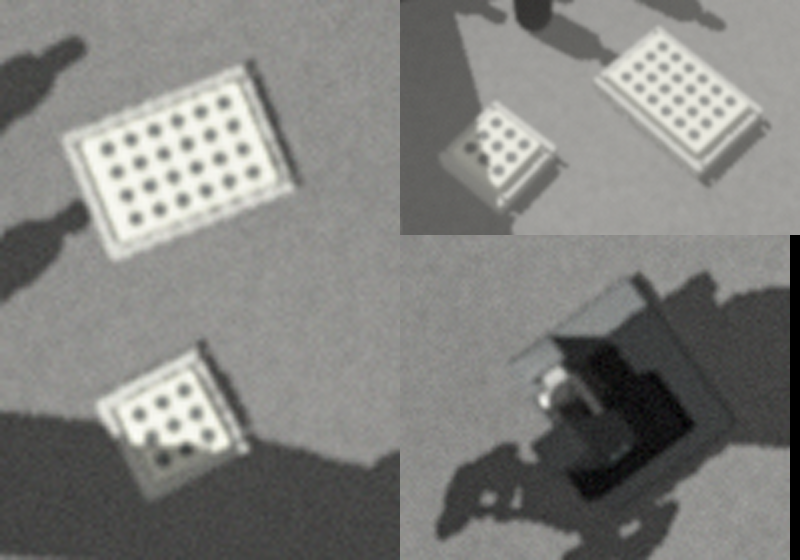

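The crop confirms it: the 4x6 panel in the low tray at (385,219) is the target, and the square 3x3 panel is below it. The stand and reader are turned by about 35°. Next is a look from above the reader with the wrist camera.

```bash
python3 - <<'E'
from h import *
move_ptp([.413,.348,.34],down(.6+np.pi))
P=camera_params("wrist");cv2.imwrite("pics/w1.png",read_camera("wrist")[:,:,::-1])
np.save("w1.npy",np.array(P["camera_from_world"]))
for n,z in dict(reader_grip=.16,reader_loop=.119,hook_tip=.132,stand=0,reader_window=.055).items():
    print(n,[(np.round(q["at"]).tolist(),round(q["confidence"],2),np.round(atz("wrist",q["at"],z,P),4)[:2].tolist()) for q in tip_of("wrist",n)[:2]])
print(read_time_s(),read_eef_pos(),read_ft_force())
E
```

```text
reader_grip [([326.0, 223.0], 0.93, [0.4152, 0.3455])]
reader_loop [([326.0, 170.0], 0.89, [0.4492, 0.3685]), ([324.0, 192.0], 0.31, [0.4314, 0.3582])]
hook_tip [([324.0, 174.0], 0.61, [0.4457, 0.3688])]
stand [([321.0, 190.0], 0.58, [0.4175, 0.352]), ([514.0, 284.0], 0.28, [0.4612, 0.0625])]
reader_window []
3.2583 [0.41263741 0.34852137 0.33974614] [-0.52579234 -0.22917808  0.14628327]
```

View pics/w1.png

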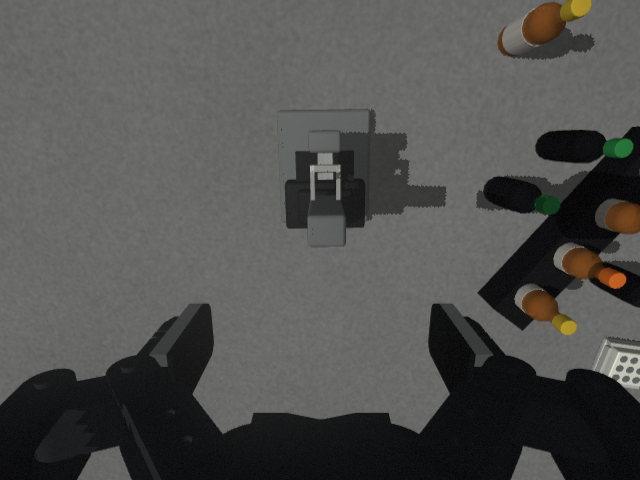

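Base edges are level in the picture (rows 110, columns 278–370), so a yaw of 0.60 is right. The handle top is centred at about (326,231) and the loop end is at (326,168). Descending to grip and lift.

```bash
python3 - <<'E'
from h import *
P=camera_params("wrist")
print(atz("wrist",[326,231],.19,P),atz("wrist",[320,200],.012,P), (atz("wrist",[278,110],.012,P)+atz("wrist",[370,110],.012,P))/2)
q=down(.6+np.pi);c=np.array([.415,.347])
move_gripper(.06)
movel([*c,.25],q); movel([*c,.16],q,speed=.1)
f0=read_ft_force()
move_gripper(.0,60); print(read_finger_gap(),read_grasp_force(),read_ft_force()-f0,read_eef_pos())
E
```

```text
[0.41571271 0.34594243 0.19      ] [0.40850245 0.34684715 0.012     ] [0.49797423 0.40258264 0.012     ]
0.029478901039855832 59.17084515094757 [-1.37576994 -2.57055974  3.9282755 ] [0.4155764  0.34713131 0.16084699]
```

```bash
python3 - <<'E'
from h import *
q=down(.6+np.pi)
movel([.415,.347,.20],q,speed=.05);print(read_ft_force(),read_finger_gap())
movel([.415,.347,.31],q,speed=.12);pause(.2);print(read_ft_force(),read_ft_torque(),read_finger_gap())
a=read_camera("wrist")[:,:,::-1];r=tip_of("wrist","reader_loop")[:1]
print(r); P=camera_params("wrist"); e=read_eef_pos(); M=R.from_quat(read_tcp_rot()).as_matrix()
print("expect loop",proj("wrist",np.array(e)+[.042*np.cos(.6),.042*np.sin(.6),-.041],P))
b=read_camera("side")[40:280,80:400,::-1]
im=np.zeros((480,1280,3),np.uint8);im[:,:640]=a;im[:,640:]=cv2.resize(b,(640,480))
cv2.imwrite("pics/g1.png",cv2.resize(im,(800,300)));print(read_time_s())
E
```

```text
[-0.54058679  0.18944421 -2.56815861] 0.02929496575092146
[-0.11002288 -0.68128056 -1.40106032] [-0.03711959  0.00733654  0.00161972] 0.02960736462196765
[{'at': [320.5, 202.0], 'confidence': 0.97}]
expect loop [321.42159755 202.48262293]
8.175
```

View pics/g1.png

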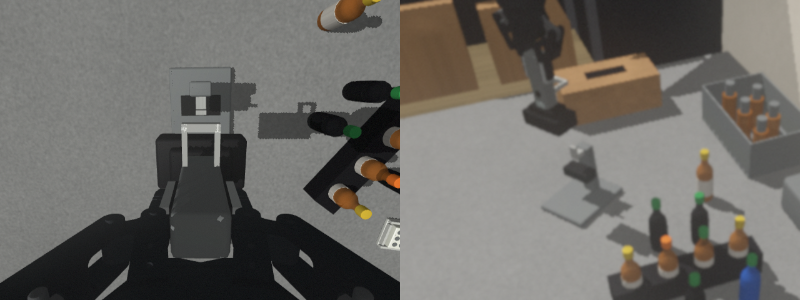

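The reader is off the hook and held upright: the loop is within 1 px of the expected (321,202). I'll carry it over the row, then look at the panel from a set-back pose.

```bash
python3 - <<'E'
from h import *
movel([.52,.06,.31],down(.5+np.pi),speed=.18)
movel([.49,-.20,.31],down(.4+np.pi),speed=.18);pause(.4)
P=camera_params("wrist");a=read_camera("wrist")[:,:,::-1]
cv2.imwrite("pics/w2.png",a)
import pickle;pickle.dump(P,open("w2.pkl","wb"))
for n,z in dict(panel_long_top=.024,tray_long=0,panel_square_top=.024).items():
    print(n,[(np.round(q["at"]).tolist(),round(q["confidence"],2),np.round(atz("wrist",q["at"],z,P),4)[:2].tolist()) for q in tip_of("wrist",n)[:2]])
print(read_time_s(),read_eef_pos(),read_finger_gap())
E
```

```text
panel_long_top [([321.0, 72.0], 0.72, [0.6139, -0.147])]
tray_long [([444.0, 295.0], 0.47, [0.4373, -0.3939])]
panel_square_top [([262.0, 208.0], 0.58, [0.458, -0.141]), ([113.0, 46.0], 0.21, [0.555, 0.0554])]
12.225 [ 0.48998563 -0.20000537  0.30998706] 0.029443131906047682
```

View pics/w2.png

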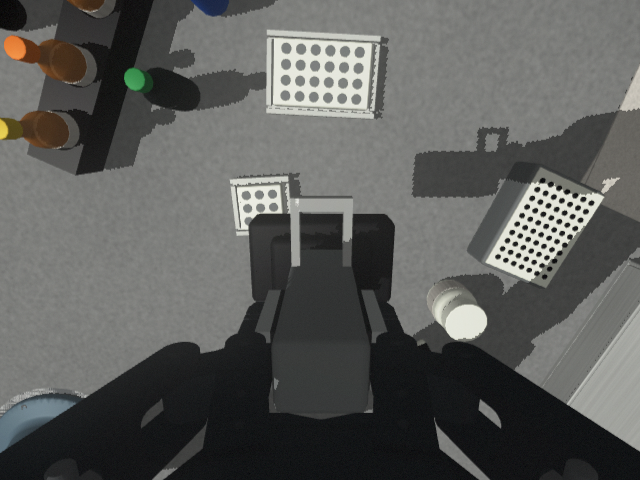

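The panel is fully visible at (321,73) with all 24 wells. Fitting the well grid gives its centre and yaw.

```bash
cat > fit.py <<'E'
from h import *
def fit(im,P,x0,y0,x1,y1):
    g=cv2.cvtColor(im,cv2.COLOR_BGR2GRAY)[y0:y1,x0:x1];b=(g<165).astype(np.uint8)
    n,l,s,c=cv2.connectedComponentsWithStats(b)
    k=[i for i in range(1,n) if 50<s[i,4]<170 and abs(s[i,2]-s[i,3])<6 and s[i,0]>0 and s[i,1]>0]
    w=np.array([atz("wrist",c[i]+[x0,y0],.024,P)[:2] for i in k])
    m=w.mean(0);v=np.linalg.svd(w-m)[2][0];v=v if v[1]>0 else -v
    return len(k),m,np.arctan2(-v[0],v[1]),(w-m)@v
E
python3 - <<'E'
from fit import *
import pickle;P=pickle.load(open("w2.pkl","rb"))
n,m,y,s=fit(cv2.imread("pics/w2.png"),P,262,25,385,120)
print(n,m,y,np.round(np.sort(s),4))
E
```

```text
24 [ 0.61294156 -0.14823645] 0.35159404264833616 [-0.0372 -0.0372 -0.0371 -0.0371 -0.0223 -0.0223 -0.0222 -0.0222 -0.0075
 -0.0074 -0.0074 -0.0074  0.0074  0.0074  0.0075  0.0075  0.0222  0.0223
  0.0223  0.0223  0.0371  0.0371  0.0371  0.0372]
```

```bash
python3 - <<'E'
from h import *
q=down(.352+np.pi);c=[.6129,-.1482]
movel([*c,.31],q,speed=.15);movel([*c,.17],q,speed=.12);movel([*c,.1405],q,speed=.04);pause(.6)
print(read_eef_pos(),R.from_quat(read_tcp_rot()).as_matrix().round(4).tolist(),read_ft_force(),read_finger_gap(),read_time_s())
e=np.array(read_eef_pos());ax=np.array([np.cos(.352),np.sin(.352),0])
cw=read_camera("wrist");r=tip_of("wrist","reader_loop")[:1];print(r,proj("wrist",e+.042*ax-[0,0,.041]))
s=read_camera("side")
for n,o in(("reader_loop",.042*ax-[0,0,.041]),("reader_window",[0,0,-.105]),("reader_grip",[0,0,0])): print(n,tip_of("side",n)[:1],proj("side",e+o))
print("panel",tip_of("side","panel_long_top")[:1],proj("side",[*c,.024]))
im=np.zeros((400,800,3),np.uint8)
im[:,:450]=cv2.resize(s[230:390,290:470,::-1],(450,400),interpolation=2);im[:262,450:]=cv2.resize(cw[:,:,::-1],(350,262))
cv2.imwrite("pics/f1.png",im)
E
```

```text
[ 0.61290104 -0.14817204  0.14051812] [[0.9387, 0.3448, 0.0], [0.3448, -0.9387, 0.0], [0.0001, -0.0, -1.0]] [ 0.15451766  1.24433796 -2.16562337] 0.029674480143433775 16.0667
[] [321.38051297 202.35662281]
reader_loop [{'at': [398.6, 295.5], 'confidence': 0.81}] [395.9172249  291.52148073]
reader_window [{'at': [324.0, 197.4], 'confidence': 0.64}] [377.80345638 324.06178913]
reader_grip [{'at': [378.1, 337.1], 'confidence': 0.38}] [382.8895111  290.40513775]
panel [{'at': [377.8, 327.9], 'confidence': 0.92}] [377.30668198 327.40262546]
```

View pics/f1.png

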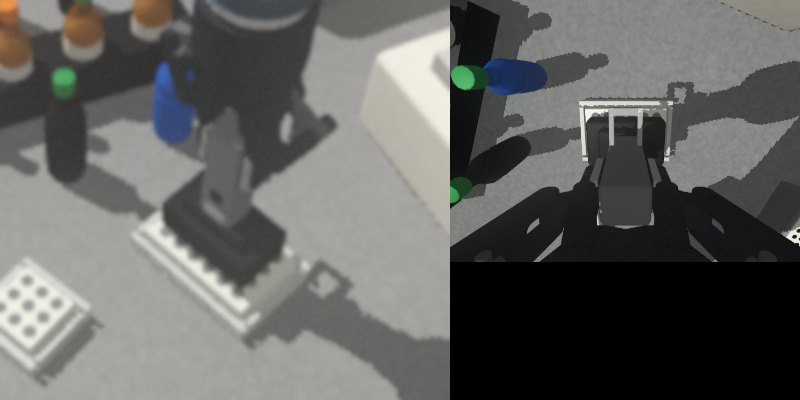

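```bash
python3 - <<'E'
from h import *
e=np.array(read_eef_pos());Rz=R.from_euler("z",.352).as_matrix()
im=read_camera("side")[:,:,::-1].copy()
big=cv2.resize(im[280:370,330:450],(800,600),interpolation=cv2.INTER_CUBIC);k=800/120
def dr(pts,col,sh):
    p=np.array([(proj("side",x)-[330,280]+.5)*k for x in pts]);cv2.polylines(big,[np.int32(p)],True,col,1)
for h,col in((-.105,(0,0,255)),(-.077,(0,255,0))): dr([e+Rz@[a*.025,b*.042,h] for a,b in((1,1),(1,-1),(-1,-1),(-1,1))],col,0)
dr([[.6129,-.1482,.024]+Rz@[a*.032,b*.05,0] for a,b in((1,1),(1,-1),(-1,-1),(-1,1))],(255,0,0),0)
cv2.imwrite("pics/f2.png",big);print(read_time_s(),read_joint_vel())
E
```

```text
16.4667 [-1.11413431e-03 -1.39140926e-06  2.11082646e-04  1.30039965e-03
 -1.28194472e-04 -3.19763585e-03  4.31164340e-04]
```

View pics/f2.png

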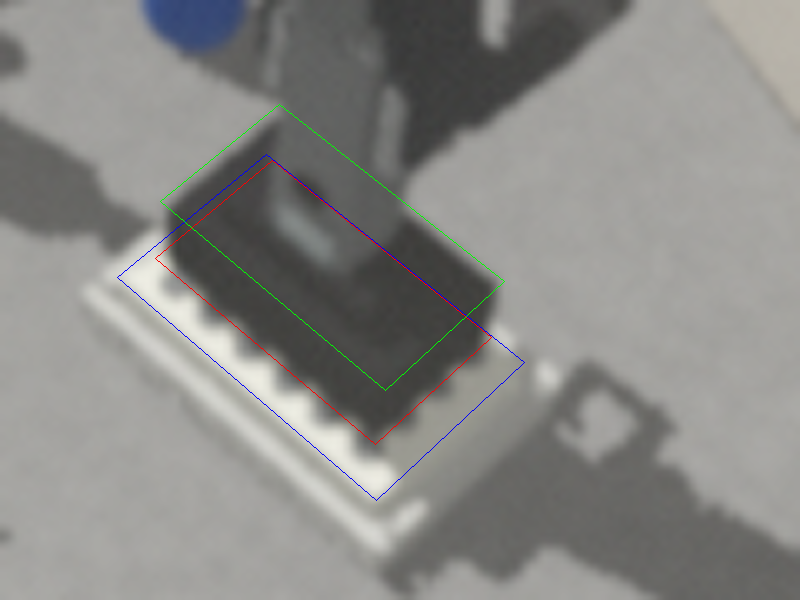

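The predicted outlines fit the picture to within about 1.5 px (2 mm). The head's underside corners are at about (375,440) and (490,335) in the crop, centred on the panel with a clear gap, and the arm is at rest.

```bash
python3 -c "
from bench import *
print(read_eef_pos(),read_grasp_force());print(sign_off())"
```

```text
[ 0.61286292 -0.14819691  0.14047624] 59.810582399368286
the job is handed in; nothing more can be done
None
```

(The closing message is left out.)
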